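Light the inside of a glazed jar

TASK

I want to check the glaze inside the jar that has no lid. Slide the battery onto the shoe on the back of the small panel lamp lying face down in its open case, until it is fully home and the catch snaps; then take the lamp by its own body (not by the battery), carry it over the pots and hold it, lit face down and level, centred over that jar's mouth about a finger's breadth (15 mm) above the rim without touching the jar. Finish while still holding it there, do not put it down or let go, and leave all the pots standing where they are.

Things in the scene. Friction and masses are not known exactly. Their poses are not given: they have to be found in the camera images.
- battery: Loose dark grey camcorder battery, light label on top, 70.8 (its x) x 38.4 (y) x 40 mm high, 0.18 kg. Origin: centre of underside, z up. Foot: flange 36 mm wide, 4 mm high (30 mm wide in the last 4 mm at each end), then a 5 mm high groove along each long side; plain full-width sides from 9 mm up. Fits either way round. Grip it across y with the fingertips 9 mm or more above its underside.
- lamp: Loose black LED panel lamp, 110 (its x) x 58 (y) x 24 mm high, 0.26 kg, lying white lit face down in its case, face 12 mm above the table, 1.5 mm play each way. Origin: centre of the lit face; x along its length towards the shoe's end stop, z out of its back. Foam cut-outs beside its long sides at x = -26 to 26 mm, 31 mm wide and down to the face's level, let fingers grip across y.
- lamp_home (a point): Point on the lamp's back at x = 9.6, y = 0, z = 24 mm (same axes): battery's origin when fully home. Shoe: side rails x = 12 to 49 mm, 39 mm apart inside, 7.5 mm high, with inward lips 31 mm apart, undersides 5.5 mm above the back; flared mouth x = 2 to 12 mm; end stop from x = 45 mm, 13 mm high. The foam's end takes the push on the lamp.
- lamp_catch (a joint): Spring detent in the shoe's floor, a rounded steel bar at lamp x = 29 mm; 0 = up (2 mm proud), to 0.004 m pressed down. The battery's leading end presses it down about 2 mm from 20 to 5 mm before home; when home it snaps up into a notch in the foot and reads 0 again. Passing it takes about 3 to 6 N.
- jar: the jar without a lid: dark blue glazed stoneware, round, 104 mm across its belly, 80 mm high, 0.4 kg, loose. Origin: centre of its underside, z up.
- jar_mouth (a point): centre of the open jar's mouth at the height of the rim top (80.5 mm above its underside); the mouth is 78 mm wide inside and 88 mm over the rim.
- case: Black case with grey fitted foam, fixed, 170 (its x) x 150 (y) x 32 mm high (foam top 28 mm), its lid opened flat on the table on its +y side (another 156 mm, 22 mm high). Origin: centre of the base's underside; same axes as the lamp lying in its middle.
- lidded_jar_a: jar like the open one but with its lid on, 104 mm across, 106 mm high to the top of the lid's small knob; origin: centre of its underside. Bystander.
- lidded_jar_b: second lidded jar, same size; origin: centre of its underside. Bystander.
- bowls_a: stack of four glazed bowls, 116 mm across, 124 mm high; origin: centre of its underside. Bystander, between the case and the jars.
- bowls_b: stack of three glazed bowls, 116 mm across, 101 mm high; origin: centre of its underside. Bystander.
- mug: glazed mug, 76 mm across without its handle, 85 mm high; origin: centre of its underside. Bystander.
- loose_lid: the open jar's lid lying knob up on the table, 92 mm across, 26 mm high; origin: centre of its underside. Bystander.
- bisque_cup: unglazed terracotta cup, 72 mm across, 70 mm high; origin: centre of its underside. Bystander.
- lamp_start (a point): Point on the lamp's back at x = -27, y = 0, z = 24 mm of the lamp (same axes): put the battery's origin here, lengths parallel, foot on the back; its leading end is then just short of the shoe's lips. The back is flat from x = -55 mm up to the rails. Then slide it 36.6 mm along +x.
Not all that is in view belongs to the job. What is shaped like the battery but white is not meant. Leave any purple look-alike of the lamp alone.

How it is judged:
By the outcome, as a careful person would: the job done as asked, in the order asked, and still so for the second after the job is handed in, while the arm keeps its last pose, push and grip.
It also fails if it takes over 58 s, if anything falls off the work surface, if the arm or the gripper's body presses on something with over 40 N, if the wrist force passes 120 N, or if a joint passes its speed limit or range.

ROBOT

A 6-joint arm with a two-finger parallel gripper is mounted at the origin on the work surface. World frame = base frame: x ahead of the robot, y to its left, z up, the work surface at z = 0. Lengths are in mm, angles in rad, forces in N, time in s.
With the tool pointing down it reaches from about 375 to 900 mm from the base axis. Payload 3.1 kg.
Tool frame: the origin (TCP) lies between the finger pads; the fingertips stand 14 mm ahead of it and the grasp point (between the pads) lies 5 mm behind it; z points along the fingers, y is the line along which they close (so a half turn about z gives the same grasp; the last joint's range is limited). The gripper opens to 85 mm and grips with 20 to 120 N. Pads are 22 mm wide; open, the fingers measure 114 mm over their backs; the gripper's body (76 mm by 85 mm) begins 54 mm behind the grasp point. The pads swing forward as they close: fully open they stand 13 mm farther back than shut.
Start: joints at [1.123, 0.527, 1.433, -0, 1.181, -0.178], TCP at [166.546, 602.378, 245.31] pointing down, gripper open.
Joint ranges: [-3.08, 3.08], [-0.75, 2.2], [0.22, 2.44], [-1.43, 4.57], [0, 2.65], [-2.85, 2.85]. Speed limits (rad/s): [2.79, 2.79, 3.14, 3.14, 3.14, 3.14].

INTERFACE

Orientations are given as a unit quaternion [x, y, z, w].
In Python, from workcell import observe, capture, sign_off gives the robot as it stands.
- The arm moves only by the tool apply_moves, never from a script. Its argument "series" is a list that holds one entry, the list of rows, each a list of 7 numbers: the shift along the tool's x, y, z each as a share of 0.3 m, from -1 to 1, then the turn, a rotation vector about the tool's x, y, z each as a share of 2 pi rad, from -1 to 1, then the gripper command: -1 is fully open, 1 is shut, values between are in proportion. In form: [[[tx, ty, tz, ax, ay, az, claw], ...]]. A call has 1 to 5 rows; each row is the pose to reach, as a shift and turn from the pose commanded when the call began, along the tool's axes at that moment, turning the shorter way round; what a row does not reach only later rows make up. A row lasts 1/8 s, in which the tool goes at most 62.5 mm and 10.7 degrees, less where a joint would pass 70% of its speed; a pose out of reach is approached as far as the arm can. A call with a number of a shift or a turn outside -1 to 1 is refused whole. A call with a gripper value outside its range is refused whole. The fingers move at their own pace and stop on an object; "newtons" is the grip in N (left out, the last holds). Time passes only in rows, so rows that repeat a pose let the fingers close. It gives the time, the measured TCP pose, the force, the opening and the grip force at its end, in the units of the state.
- observe(): the state, without advancing time (a new reading comes with each control period).
- capture(name): name is "scene" or "side" or "wrist"; returns a dict with "img" (420x560x3 uint8, red, green, blue), "depth" (420x560 float32, mm along the optical axis (not along the pixel's ray), 0 where there is no reading), "fx", "fy", "cx", "cy" (pixels), "T" (4x4, takes a point from camera to world coordinates). Camera axes: x right, y up, looking along -z (the intrinsics and any distortion apply to the point x, -y, -z); pixel columns grow to the right and rows downward; lengths in mm; the calibration is good to about 2 mm. A picture is of the moment at which its call begins.
- sign_off(): hands the job in; it is judged then, once.
The state is a dict: "clock": time; "joints": joint angles; "qvel": joint speeds; "effort": joint torques, N m; "position": TCP position; "orientation": TCP orientation; "contact_force": force on the tool from outside, world axes, zero at the start; "torque": the same for the moment, N m; "finger_gap": finger opening in mm; "gripper_force": force on a finger pad.
Only numpy, scipy, OpenCV 4.12 (cv2) and the standard library are available. Lean on these libraries where they do the work, as an engineer would, in place of code of your own. Each camera call takes 0.05 s, during which the arm holds its last target. There are 200 camera calls.

## Working session

There is one attempt and no reset: what is moved stays moved. The work goes in short steps, Python scripts to look and compute and a tool call to move; the robot and the scene stay as the last step left them, time stands still between calls to the robot, and variables do not carry over. Pictures are saved under pics/ and viewed, at most 10 in all, crops included, and the job is handed in when it is done.

Besides the shell and the picture viewer there is one more tool, called after "Request:" as name([rows], argument=value, ...), one row to a line, values as JSON. apply_moves: Moves the arm, as the interface text tells. Shift numbers are shares of 0.3 m and turn numbers shares of 2 pi rad, none past 1 either way. Its arguments: {"type":"object","properties":{"series":{"type":"array","items":{"type":"array","items":{"type":"array","items":{"type":"number","minimum":-1,"maximum":1}}}},"newtons":{"type":"number"}},"required":["series"]}

```bash
mkdir -p pics; ls; cat > h.py <<'E'
import numpy as np, cv2
from workcell import observe, capture, sign_off
def pts(c):
    d=c['depth'];v,u=np.mgrid[0:d.shape[0],0:d.shape[1]]
    p=np.stack([(u-c['cx'])/c['fx']*d,-(v-c['cy'])/c['fy']*d,-d],-1)
    return p@c['T'][:3,:3].T+c['T'][:3,3]
def save(n,img): cv2.imwrite('pics/'+n+'.png',cv2.cvtColor(img,cv2.COLOR_RGB2BGR))
E
python3 - <<'E'
from h import *
print(observe())
for n in ['scene','side','wrist']:
    c=capture(n); np.savez('pics/'+n+'0.npz',**c); save(n+'0',c['img']); print(n,[k for k in c], c['fx'],c['cx'],c['cy'],c['T'].round(2).tolist(),(c['depth']>0).mean())
a=[cv2.imread(f'pics/{n}0.png') for n in ['scene','side']]
E
```

```text
pics
{'clock': 0.0, 'joints': array([ 1.12248601e+00,  5.28470745e-01,  1.43391786e+00,  7.64548748e-06,
        1.18137520e+00, -1.78490846e-01]), 'qvel': array([-0.0012247 , -0.00043115,  0.00012535,  0.00088323, -0.00111187,
        0.0005443 ]), 'effort': array([-6.30544928e-04, -4.42345977e+01, -1.78020018e+01, -2.51067986e-04,
        8.56090308e-03, -2.18793730e-06]), 'position': array([166.25981298, 601.76742262, 244.32581433]), 'orientation': array([ 1.34502232e-01,  9.90912696e-01, -1.03160585e-03, -3.38039939e-04]), 'contact_force': array([-0.244457  ,  0.30785013,  0.13324658]), 'torque': array([-0.0059514 , -0.01581383,  0.02531231]), 'gripper_force': 0.0, 'finger_gap': 85.06682274545025}
scene ['img', 'depth', 'fx', 'fy', 'cx', 'cy', 'T'] 458.6460632433013 282.9725634918334 217.5525549774393 [[-0.02, -0.64, 0.77, 1524.37], [1.0, -0.02, 0.02, 17.78], [0.0, 0.77, 0.64, 874.51], [0.0, 0.0, 0.0, 1.0]] 0.9959651360544217
side ['img', 'depth', 'fx', 'fy', 'cx', 'cy', 'T'] 422.5989921828117 284.8852583568617 207.23236048769417 [[-1.0, 0.04, -0.06, 478.65], [-0.07, -0.69, 0.72, 708.57], [-0.01, 0.72, 0.69, 779.09], [0.0, 0.0, 0.0, 1.0]] 0.9959481292517007
wrist ['img', 'depth', 'fx', 'fy', 'cx', 'cy', 'T'] 345.5261150313849 279.7497832444493 212.16969496415655 [[0.27, -0.92, -0.28, 94.52], [0.96, 0.25, 0.08, 622.61], [-0.0, -0.29, 0.96, 373.99], [0.0, 0.0, 0.0, 1.0]] 0.9959013605442177
```

View pics/scene0.png

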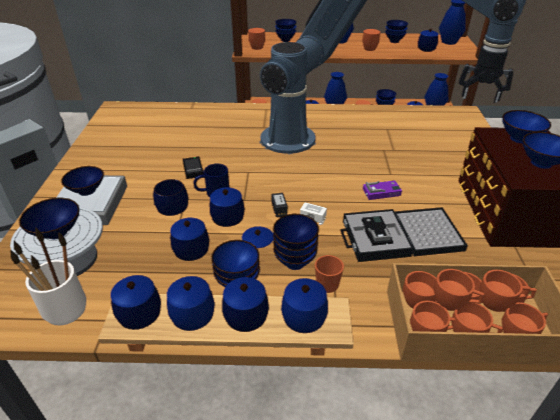

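View pics/side0.png

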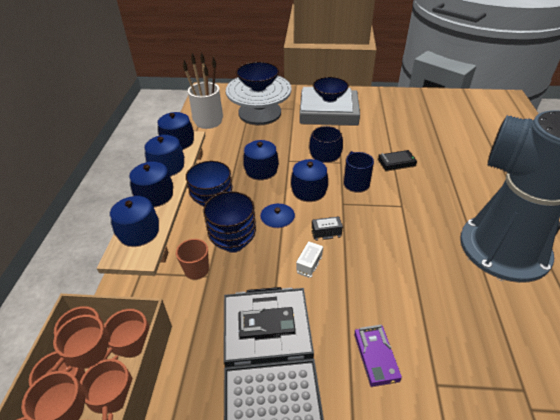

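Scene view candidates:
- **Battery:** dark with a label at (280,203). Not the white one at (313,212) or the flat black thing at (193,167).
- **Lamp:** black, in the case at (377,230). Not the purple one at (382,189).
- **Open jar:** (170,197), lidless. Not the mug with the handle at (215,178), and not the lidded jars at (226,205) and (190,238).

In the side view these are the battery (327,227), lamp (265,322) and jar (325,143).

```bash
cat >> h.py <<'E'
def blob(P,m,zlo,zhi,box):
    x0,x1,y0,y1=box
    k=m&(P[...,2]>zlo)&(P[...,2]<zhi)&(P[...,0]>x0)&(P[...,0]<x1)&(P[...,1]>y0)&(P[...,1]<y1)
    return k
E
python3 - <<'E'
from h import *
for n,px in [('scene',dict(bat=(280,203),white=(313,212),lamp=(377,232),jar=(170,190),jarA=(226,192),jarB=(190,225),mug=(215,172),bowlA=(296,222),bowlB=(236,250),lid=(258,234),cup=(328,265),blk=(193,166),foam=(355,245),tbl=(320,180),purple=(382,189))),
 ('side',dict(bat=(327,226),white=(310,256),lamp=(260,322),jar=(326,135),jarA=(310,163),jarB=(260,145),mug=(360,160),bowlA=(230,205),bowlB=(210,170),lid=(278,211),cup=(193,248),blk=(397,160),foam=(270,350),tbl=(340,290)))]:
    c=dict(np.load(f'pics/{n}0.npz'));P=pts(c)
    for k,(u,v) in px.items(): print(n,k,P[v,u].round(0),c['img'][v,u])
c=dict(np.load('pics/side0.npz'))
i=c['img']; A=cv2.resize(i[200:370,210:370],None,fx=3.4,fy=3.4,interpolation=cv2.INTER_CUBIC); save('side_crop',A)
E
```

```text
scene bat [445. -15.  39.] [179 181 181]
scene white [490.  82.  43.] [245 245 240]
scene lamp [568. 257.  39.] [19 22 25]
scene jar [ 383. -358.   34.] [ 9 13 30]
scene jarA [ 482. -166.  104.] [23 13  7]
scene jarB [ 614. -246.   92.] [ 18  41 108]
scene mug [ 310. -226.   55.] [ 9 12 31]
scene bowlA [611.  32. 106.] [19 24 67]
scene bowlB [ 693. -118.   80.] [ 16  39 106]
scene lid [559. -74.  16.] [25 18 19]
scene cup [698. 115.  38.] [110  54  36]
scene blk [ 230. -314.   24.] [50 49 51]
scene foam [615. 192.  32.] [105 107 107]
scene tbl [269. 113.   2.] [204 149  85]
scene purple [345. 304.  24.] [124  96 146]
side bat [431. -10.  37.] [209 210 210]
side white [470.  89.  39.] [226 226 225]
side lamp [566. 261.  35.] [71 71 72]
side jar [ 433. -390.   45.] [17 21 37]
side jarA [ 479. -168.  106.] [89 71 56]
side jarB [ 618. -246.  102.] [24 20  6]
side mug [ 339. -250.   59.] [14 17 39]
side bowlA [663.  -6.  98.] [17 27 55]
side bowlB [ 742. -157.   80.] [30 43 84]
side lid [556. -70.  23.] [33 21  9]
side cup [739.  85.  44.] [84 50 37]
side blk [ 224. -305.   22.] [74 75 75]
side foam [542. 308.  12.] [200 198 198]
side tbl [401. 151.   2.] [192 148 100]
```

View pics/side_crop.png

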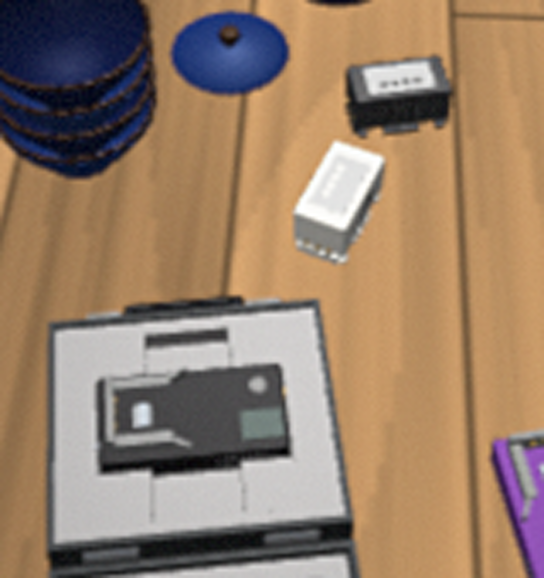

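The crop shows the dark battery (top about (400,75) in the crop), the white decoy at (340,195), and the lamp with its shoe at the image-left (+x) end at (140,410). Next I fit poses.

```bash
python3 - <<'E'
from h import *
from scipy.optimize import least_squares
def rect(Q,l):
    (c,s,a)=cv2.minAreaRect(Q[:,:2].astype(np.float32)); print(l,len(Q),'c',np.round(c,1),'size',np.round(s,1),'ang',round(a,1),'z',np.percentile(Q[:,2],[5,50,95]).round(1))
for n in ['scene','side']:
    c=dict(np.load(f'pics/{n}0.npz'));P=pts(c);I=c['img'].astype(int);al=np.ones(P.shape[:2],bool)
    print('##',n)
    rect(P[blob(P,al,36,46,(380,480,-60,35))],'bat')
    dark=I.max(-1)<95
    rect(P[blob(P,al,20,50,(430,700,150,330))],'case')
    grey=(I.min(-1)>120)
    foam=blob(P,al,22,45,(480,640,190,320)); rect(P[foam],'casein')
    k=blob(P,dark,30,48,(495,635,205,310)); n_,lab,st,ce=cv2.connectedComponentsWithStats(k.astype(np.uint8))
    j=1+np.argmax(st[1:,4]); rect(P[lab==j],'lamp')
    for nm,b,zl,zh in [('jar',(340,470,-470,-300),72,90),('jarA',(420,540,-230,-100),30,70),('jarB',(550,680,-310,-180),30,70),('bA',(560,720,-40,100),100,132),('bB',(610,780,-200,-60),85,110),('mug',(260,380,-300,-190),78,95),('lid',(500,620,-130,-20),6,30),('cup',(640,800,50,170),62,80)]:
        Q=P[blob(P,al,zl,zh,b)]
        if len(Q)<8: print(nm,'few',len(Q));continue
        (x,y),r=cv2.minEnclosingCircle(Q[:,:2].astype(np.float32)); print(nm,len(Q),round(x),round(y),'r',round(r),'z',Q[:,2].min().round(),Q[:,2].max().round())
E
```

```text
## scene
bat 190 c [432.5 -19.4] size [73.7 37.7] ang 12.9 z [37.5 41.3 44. ]
case 2157 c [552.8 253.1] size [178.3 180.7] ang 8.9 z [23.8 30.5 40.2]
casein 1491 c [560. 255.] size [130.  159.9] ang 90.0 z [25.8 30.7 39.8]
lamp 502 c [555.7 257.1] size [115.2  63.1] ang 8.0 z [32.6 37.4 44.1]
jar 172 433 -345 r 46 z 72.0 86.0
jarA 415 485 -170 r 50 z 30.0 70.0
jarB 481 623 -253 r 51 z 30.0 70.0
bA 918 657 29 r 60 z 100.0 131.0
bB 480 735 -115 r 58 z 85.0 105.0
mug 125 345 -224 r 43 z 78.0 90.0
lid 467 556 -88 r 68 z 6.0 30.0
cup 302 710 95 r 62 z 62.0 80.0
## side
bat 334 c [432.5 -17.6] size [70.8 41.4] ang 13.3 z [37.1 39.9 42.3]
case 5051 c [554.1 261. ] size [170.4 165.9] ang 9.3 z [25.5 29.  38.3]
casein 3826 c [560. 255.] size [159.9 130. ] ang 0.0 z [25.8 29.1 38.4]
lamp 1070 c [553.6 259.8] size [108.2  59.2] ang 9.3 z [32.8 35.7 38.7]
jar 160 435 -343 r 48 z 72.0 84.0
jarA 481 480 -165 r 51 z 30.0 70.0
jarB 444 619 -246 r 51 z 30.0 70.0
bA 1060 658 32 r 59 z 100.0 128.0
bB 398 738 -113 r 59 z 85.0 104.0
mug 106 347 -217 r 39 z 78.0 87.0
lid 574 543 -83 r 61 z 6.0 30.0
cup 410 702 93 r 73 z 62.0 80.0
```

```bash
cat >> h.py <<'E'
import json
def plan(*wp,reset=None):
    """wp: (x,y,z,yaw_deg of tool y). prints call-relative shares, each from the previous waypoint"""
    s=reset or json.load(open('cmd.json'))
    for w in wp:
        a=np.radians(s[3]);R=np.array([[-np.sin(a),np.cos(a),0],[np.cos(a),np.sin(a),0],[0,0,-1]]).T
        d=np.array(w[:3])-s[:3]; t=np.round(R.T@d/300,4); r=np.round(-(w[3]-s[3])/360,4)
        print(w,'->',t.tolist(),'az',r,'rows>=',round(max(np.linalg.norm(d)/62.5,abs(w[3]-s[3])/10.7),1))
        s=(np.array(s[:3])+R@(t*300)).tolist()+[s[3]-r*360]
    json.dump(s,open('cmd.json','w'))
E
python3 -c "
from h import *
plan((320,420,245,88),(500,245,245,99),reset=[166.546,602.378,245.31,np.degrees(1.301)])"
```

```text
(320, 420, 245, 88) -> [-0.655, -0.4496, 0.001] az -0.0374 rows>= 3.8
(500, 245, 245, 99) -> [-0.62, -0.5621, 0.0] az -0.0305 rows>= 4.0
```

Request:
apply_moves([
  [[-0.655,-0.4496,0.001,0,0,-0.0374,-1],[-0.655,-0.4496,0.001,0,0,-0.0374,-1],[-0.655,-0.4496,0.001,0,0,-0.0374,-1],[-0.655,-0.4496,0.001,0,0,-0.0374,-1],[-0.655,-0.4496,0.001,0,0,-0.0374,-1]],
])

```text
clock: 0.78
position: [322.1, 417.5, 244.8]
orientation: [0.02, 1.0, -0.0, -0.0]
contact_force: [-0.3, 0.7, 0.7]
finger_gap: 85.7
gripper_force: 0.0
```

Request:
apply_moves([
  [[-0.62,-0.5621,0,0,0,-0.0305,-1],[-0.62,-0.5621,0,0,0,-0.0305,-1],[-0.62,-0.5621,0,0,0,-0.0305,-1],[-0.62,-0.5621,0,0,0,-0.0305,-1],[-0.62,-0.5621,0,0,0,-0.0305,-1]],
])

```text
clock: 1.4
position: [502.9, 243.4, 244.9]
orientation: [-0.076, 0.997, 0.0, 0.001]
contact_force: [0.3, 0.5, -0.6]
finger_gap: 85.2
gripper_force: 0.0
```

```bash
python3 - <<'E'
from h import *
s=observe(); print(s['clock'],s['position'],s['joints'],s['orientation'])
c=capture('wrist'); np.savez('pics/w1.npz',**c); save('w1',c['img'])
print(c['T'].round(2).tolist())
plan((432,-18,200,103))
E
```

```text
1.4 [502.93747115 243.40337769 244.91485642] [ 2.50838083e-01  4.38163484e-01  1.60234770e+00 -2.02788915e-04
  1.09928813e+00 -1.47260578e+00] [-7.62954972e-02  9.97084843e-01  6.66895239e-05  8.98742689e-04]
[[-0.15, -0.94, -0.29, 429.0], [0.99, -0.15, -0.05, 232.64], [0.0, -0.29, 0.96, 374.3], [0.0, 0.0, 0.0, 1.0]]
(432, -18, 200, 103) -> [0.3608, -0.8305, 0.15] az -0.0112 rows>= 4.4
```

View pics/w1.png

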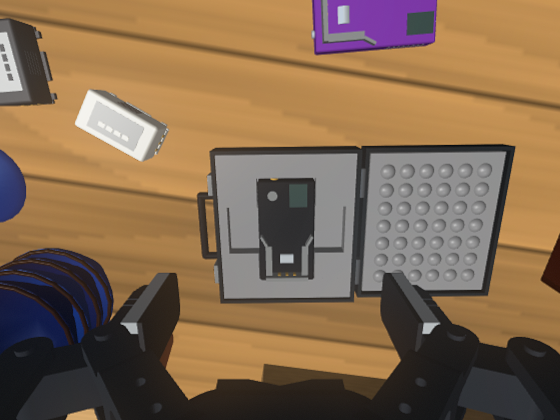

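The wrist view shows the lamp at (287,228) with its shoe mouth at (287,245) and end stop at (287,275), the case around it, and the purple decoy at (375,22).

Request:
apply_moves([
  [[0.3608,-0.8305,0.15,0,0,-0.0112,-1],[0.3608,-0.8305,0.15,0,0,-0.0112,-1],[0.3608,-0.8305,0.15,0,0,-0.0112,-1],[0.3608,-0.8305,0.15,0,0,-0.0112,-1],[0.3608,-0.8305,0.15,0,0,-0.0112,-1]],
])

```text
clock: 2.08
position: [430.2, -18.1, 199.6]
orientation: [-0.113, 0.994, 0.001, -0.001]
contact_force: [-0.6, 0.1, -0.2]
finger_gap: 85.2
gripper_force: 0.0
```

Request:
apply_moves([
  [[0,0,0,0,0,0,-1],[0,0,0,0,0,0,-1]],
])

```text
clock: 2.33
position: [432.0, -16.3, 200.2]
orientation: [-0.114, 0.993, 0.0, 0.0]
contact_force: [0.2, -0.0, 0.1]
finger_gap: 85.2
gripper_force: 0.0
```

```bash
python3 - <<'E'
from h import *
def rect(Q,l):
    (c,s,a)=cv2.minAreaRect(Q[:,:2].astype(np.float32)); print(l,len(Q),'c',np.round(c,1),'size',np.round(s,1),'ang',round(a,1),'z',np.percentile(Q[:,2],[5,50,95]).round(1))
def comp(k):
    n,l,st,_=cv2.connectedComponentsWithStats(k.astype(np.uint8)); return l==1+np.argmax(st[1:,4])
c=dict(np.load('pics/w1.npz'));P=pts(c);I=c['img'].astype(int);dark=I.max(-1)<85
k=comp(blob(P,dark,31,42,(490,625,205,310))); rect(P[k],'lamp back depth')
k=comp(blob(P,np.ones_like(dark),28.5,60,(490,625,205,310))); rect(P[k],'lamp high depth')
# ray onto z=36 plane of dark lamp mask contour
m=np.zeros(dark.shape,np.uint8);m[170:285,250:322]=1
m=comp((m>0)&(P[...,2]>31)); v,u=np.nonzero(m)
r=np.stack([(u-c['cx'])/c['fx'],-(v-c['cy'])/c['fy'],-np.ones(len(u))],-1)@c['T'][:3,:3].T
o=c['T'][:3,3]; q=o+r*((36-o[2])/r[:,2])[:,None]; rect(q,'lamp ray36')
f=blob(P,I.min(-1)>110,24,32,(450,660,170,345)); rect(P[comp(f)],'foam')
al=np.ones_like(dark); rect(P[blob(P,al,20,50,(430,700,150,345))],'case')
t=P[blob(P,al,-20,12,(440,480,100,300))]; print('table z',np.median(t[:,2]))
s=observe(); print(s['clock'],s['position'],s['joints'],s['orientation'],s['contact_force'])
c=capture('wrist'); np.savez('pics/w2.npz',**c); save('w2',c['img']);P=pts(c);I=c['img']
k=comp(blob(P,np.ones(P.shape[:2],bool),34,46,(370,490,-65,30)));rect(P[k],'battery'); v,u=np.nonzero(k); print(u.min(),u.max(),v.min(),v.max())
r=np.stack([(u-c['cx'])/c['fx'],-(v-c['cy'])/c['fy'],-np.ones(len(u))],-1)@c['T'][:3,:3].T
o=c['T'][:3,3]; q=o+r*((40-o[2])/r[:,2])[:,None]; rect(q,'bat ray40')
E
```

```text
lamp back depth 4582 c [552.4 258.2] size [108.6  58.6] ang 9.4 z [35.7 37.1 38.4]
lamp high depth 8739 c [557.5 257.5] size [135. 105.] ang 0.0 z [28.7 36.6 44.7]
lamp ray36 5624 c [553.1 258.2] size [113.5  58.3] ang 9.2 z [36. 36. 36.]
foam 10427 c [553.7 258.6] size [162.4 141.7] ang 9.4 z [27.9 29.1 30.3]
case 20348 c [552. 269.] size [171.1 181.5] ang 9.4 z [26.9 29.7 38.3]
table z 1.0606495532369422
2.325 [431.97170727 -16.31246467 200.17063972] [-2.97867706e-01  3.45745807e-01  1.94720386e+00  8.57799298e-04
  8.48786044e-01 -2.09814481e+00] [-1.14207161e-01  9.93456902e-01  3.23530822e-04  6.35417851e-05] [ 0.19367352 -0.03610186  0.11910808]
battery 3520 c [430.9 -19. ] size [70.8 38.7] ang 12.9 z [39.3 41.1 42.3]
254 299 153 232
bat ray40 3520 c [430.5 -19. ] size [70.2 38.2] ang 13.0 z [40. 40. 40.]
```

```bash
python3 -c "
from h import *
plan((430.7,-19,70,103),(430.7,-19,29,103))"
```

```text
(430.7, -19, 70, 103) -> [0.005, -0.0023, 0.4334] az 0.0 rows>= 2.1
(430.7, -19, 29, 103) -> [0.0, 0.0, 0.1366] az 0.0 rows>= 0.7
```

Request:
apply_moves([
  [[0.005,-0.0023,0.4334,0,0,0,-1],[0.005,-0.0023,0.4334,0,0,0,-1],[0.005,-0.0023,0.4334,0,0,0,-1]],
])

```text
clock: 2.75
position: [427.7, -16.8, 65.9]
orientation: [-0.114, 0.993, 0.003, -0.006]
contact_force: [1.4, -0.0, 0.9]
finger_gap: 85.6
gripper_force: 0.0
```

Request:
apply_moves([
  [[0,0,0.07,0,0,0,-1],[0,0,0.1366,0,0,0,-1],[0,0,0.1366,0,0,0,-1],[0,0,0.1366,0,0,0,0.3],[0,0,0.1366,0,0,0,0.6]],
], newtons=50)

```text
clock: 3.38
position: [431.7, -19.1, 30.6]
orientation: [-0.114, 0.994, -0.001, 0.001]
contact_force: [-0.2, -0.1, 0.2]
finger_gap: 52.0
gripper_force: 0.0
```

Request:
apply_moves([
  [[0,0,0,0,0,0,1],[0,0,0,0,0,0,1],[0,0,0,0,0,0,1],[0,0,0,0,0,0,1]],
], newtons=50)

```text
clock: 3.88
position: [431.3, -19.2, 30.3]
orientation: [-0.113, 0.994, -0.0, 0.001]
contact_force: [-0.4, -0.0, 10.2]
finger_gap: 37.3
gripper_force: 49.8
```

```bash
python3 -c "
from h import *
plan((430.7,-19,130,103),(480,120,130,101),(526.4,253.9,130,99.3))"
```

```text
(430.7, -19, 130, 103) -> [0.0, 0.0, -0.3366] az 0.0 rows>= 1.6
(480, 120, 130, 101) -> [-0.2645, 0.4144, -0.0] az 0.0056 rows>= 2.4
(526.4, 253.9, 130, 99.3) -> [-0.237, 0.4086, -0.0] az 0.0047 rows>= 2.3
```

Request:
apply_moves([
  [[0,0,-0.1,0,0,0,1],[0,0,-0.2366,0,0,0,1],[0,0,-0.3366,0,0,0,1],[0,0,-0.3366,0,0,0,1]],
])

```text
clock: 4.38
position: [431.9, -19.3, 131.9]
orientation: [-0.113, 0.994, -0.001, 0.002]
contact_force: [0.2, -0.2, -1.3]
finger_gap: 37.3
gripper_force: 51.7
```

Request:
apply_moves([
  [[-0.2645,0.4144,0,0,0,0.0056,1],[-0.2645,0.4144,0,0,0,0.0056,1],[-0.2645,0.4144,0,0,0,0.0056,1],[-0.2645,0.4144,0,0,0,0.0056,1]],
])

```text
clock: 4.88
position: [479.5, 121.4, 128.6]
orientation: [-0.097, 0.995, 0.0, -0.001]
contact_force: [-0.4, -0.2, -1.6]
finger_gap: 37.8
gripper_force: 51.5
```

Request:
apply_moves([
  [[-0.237,0.4086,0,0,0,0.0047,1],[-0.237,0.4086,0,0,0,0.0047,1],[-0.237,0.4086,0,0,0,0.0047,1],[-0.237,0.4086,0,0,0,0.0047,1],[-0.237,0.4086,0,0,0,0.0047,1]],
])

```text
clock: 5.5
position: [525.0, 251.8, 129.2]
orientation: [-0.08, 0.997, -0.001, -0.002]
contact_force: [0.1, -0.4, -2.3]
finger_gap: 37.7
gripper_force: 51.6
```

```bash
python3 - <<'E'
from h import *
def rect(Q,l):
    (c,s,a)=cv2.minAreaRect(Q[:,:2].astype(np.float32)); print(l,len(Q),'c',np.round(c,1),'size',np.round(s,1),'ang',round(a,1),'z',np.percentile(Q[:,2],[5,50,95]).round(1))
def comp(k):
    n,l,st,_=cv2.connectedComponentsWithStats(k.astype(np.uint8)); return l==1+np.argmax(st[1:,4])
for i in range(3):
    s=observe(); print(s['clock'],s['position'],s['contact_force'],s['finger_gap'])
    c=capture(['wrist','side','scene'][i]); np.savez(f'pics/h{i}.npz',**c); P=pts(c);I=c['img']
    if i==0: save('h0',I)
    k=blob(P,np.ones(P.shape[:2],bool),80,160,(440,600,190,320)); 
    Q=P[k]; h=np.histogram(Q[:,2],bins=np.arange(80,162,5))[0]; print(h)
E
```

```text
5.5 [525.02415487 251.81707025 129.19695693] [ 0.0880652  -0.37126097 -2.25695878] 37.71217111317735
[   0    0    0    0  138  208  156  283  364  571  669 9069 7275  626
  918  714]
5.55 [525.31435679 251.81660332 129.43536332] [ 0.60611995  0.09668687 -2.09288857] 37.53749108232491
[  0   0   0   8  43   4  33  51  43  49  53 324  50   2   2   1]
5.6 [525.60816769 251.98600002 129.66293536] [-0.29669217  0.26050958 -2.67392647] 37.563563907790495
[  0   0   0   1  18  22  20  26  28  35  42  86 156  23  19  19]
```

View pics/h0.png

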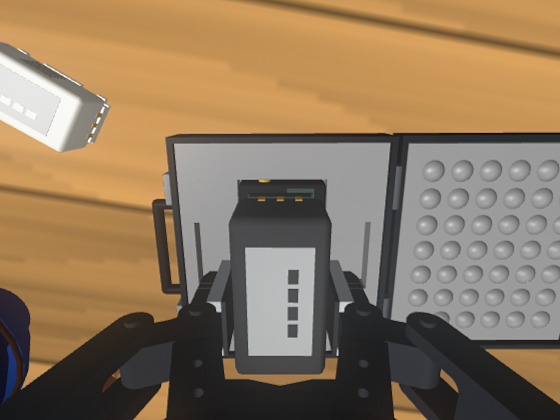

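The view shows the battery gripped square (top (280,290)), with the lamp beneath it. Next I measure the battery's top rectangle against the lamp.

```bash
python3 - <<'E'
from h import *
def rect(Q,l):
    (c,s,a)=cv2.minAreaRect(Q[:,:2].astype(np.float32)); print(l,len(Q),'c',np.round(c,1),'size',np.round(s,1),'ang',round(a,1),'z',np.percentile(Q[:,2],[5,50,95]).round(1))
def comp(k):
    n,l,st,_=cv2.connectedComponentsWithStats(k.astype(np.uint8)); return l==1+np.argmax(st[1:,4])
c=dict(np.load('pics/h0.npz'));P=pts(c);al=np.ones(P.shape[:2],bool)
m=np.zeros_like(al);m[180:380,222:338]=1
k=comp(blob(P,m,134,147,(440,600,190,320)));rect(P[k],'bat top')
Q=P[k]; A=np.c_[Q[:,:2]-Q[:,:2].mean(0),np.ones(len(Q))]; print('plane',np.linalg.lstsq(A,Q[:,2],rcond=None)[0].round(4))
# battery axis: edges left/right rows
for v in (225,240,260,360):
    u=np.nonzero(k[v])[0]; print(v,u.min(),u.max(),P[v,u.min()].round(1),P[v,u.max()].round(1))
# lamp rear edge/side corners
L=blob(P,al,31,42,(470,640,200,320))&(np.mgrid[0:420,0:560][0]<230)&(c['img'].max(-1)<90); v,u=np.nonzero(comp(L));print('lamp px',u.min(),u.max(),v.min())
Q=P[comp(L)];e=np.radians(9.3);X=Q[:,:2]@np.array([[np.cos(e),-np.sin(e)],[np.sin(e),np.cos(e)]]);print('lamp frame x,y min/max',np.percentile(X,[0.5,99.5],0).round(1),'exp',np.round([553*np.cos(e)+258.3*np.sin(e),-553*np.sin(e)+258.3*np.cos(e)],1), 'z',np.median(Q[:,2]))
Q=P[k];X=Q[:,:2]@np.array([[np.cos(e),-np.sin(e)],[np.sin(e),np.cos(e)]]);print('bat frame',np.percentile(X,[0.5,99.5],0).round(1))
c=dict(np.load('pics/h1.npz'));P=pts(c);m=blob(P,np.ones(P.shape[:2],bool),133,147,(440,600,190,320)); rect(P[comp(m)],'side top')
s=observe();print(s['position'])
E
```

```text
bat top 15978 c [524.5 252.2] size [71.5 45.8] ang 8.7 z [138.2 139.9 141.1]
plane [5.300000e-03 1.400000e-03 1.398487e+02]
225 229 330 [495.9 228.7 138.1] [489.8 265.5 138.4]
240 229 330 [502.4 229.3 136.7] [495.8 266.8 137.9]
260 230 329 [510.1 230.7 137.7] [504.  268.2 137.6]
360 235 324 [555.  238.3 138.2] [549.  275.2 138.1]
lamp px 238 325 182
lamp frame x,y min/max [[532.4 136.7]
 [545.6 194.3]] exp [587.5 165.5] z 36.74765075930597
bat frame [[523.  144. ]
 [592.3 184.5]]
side top 213 c [549.9 257.2] size [22.6 39.7] ang 10.6 z [134.9 138.5 140.5]
[525.87443304 252.21786744 129.82449304]
```

```bash
python3 -c "
from h import *
s=json.load(open('cmd.json'));print(s)
e=np.radians(9.3);n=np.array([-np.sin(e),np.cos(e)])*.8
x,y=np.array([526.4,253.9])+n
print(x,y);plan((x,y,80,99.3),(x,y,68,99.3))"
```

```text
[526.4110694571509, 253.8891707957652, 129.98999999999998, 99.30980914652008]
526.2707169431172 254.68948457312544
(np.float64(526.2707169431172), np.float64(254.68948457312544), 80, 99.3) -> [0.0, 0.0027, 0.1666] az 0.0 rows>= 0.8
(np.float64(526.2707169431172), np.float64(254.68948457312544), 68, 99.3) -> [0.0, 0.0, 0.04] az 0.0 rows>= 0.2
```

Request:
apply_moves([
  [[0,0.0027,0.0833,0,0,0,1],[0,0.0027,0.1666,0,0,0,1],[0,0.0027,0.1666,0,0,0,1],[0,0.0027,0.2066,0,0,0,1],[0,0.0027,0.2066,0,0,0,1]],
])

```text
clock: 6.28
position: [526.1, 254.4, 67.9]
orientation: [-0.081, 0.997, -0.0, -0.0]
contact_force: [-0.3, -0.4, -1.8]
finger_gap: 37.6
gripper_force: 51.5
```

Request:
apply_moves([
  [[0,0,0,0,0,0,1],[0,0,0,0,0,0,1]],
])

```text
clock: 6.52
position: [526.6, 254.8, 68.6]
orientation: [-0.081, 0.997, 0.0, 0.001]
contact_force: [-0.2, 0.1, -2.3]
finger_gap: 37.3
gripper_force: 51.5
```

```bash
cat >> h.py <<'E'
def lampframe(Q):
    e=np.radians(9.3); return Q[...,:2]@np.array([[np.cos(e),-np.sin(e)],[np.sin(e),np.cos(e)]])-[587.5,165.5]
def comp(k):
    n,l,st,_=cv2.connectedComponentsWithStats(k.astype(np.uint8)); return l==1+np.argmax(st[1:,4])
def batt(c,zlo,zhi,v0=180):
    P=pts(c);m=np.zeros(P.shape[:2],bool);m[v0:400,215:345]=1
    k=comp(blob(P,m,zlo,zhi,(440,640,190,320)));Q=P[k];X=lampframe(Q)
    print('bat x',np.percentile(X[:,0],[.3,99.7]).round(1),'z',np.median(Q[:,2]).round(1))
    for lo in (-50,-40,20,28):
        y=X[(X[:,0]>lo)&(X[:,0]<lo+8),1]; 
        if len(y)>20: print(lo,np.percentile(y,[.5,99.5]).round(1),end=' ')
    s=observe();print(s['clock'],s['position'].round(1),s['contact_force'].round(1))
E
python3 - <<'E'
from h import *
c=capture('wrist');np.savez('pics/h3.npz',**c);save('h3',c['img'])
batt(c,70,86)
E
```

```text
bat x [-62.7   7.2] z 79.3
-50 [-17.5  20.3] -40 [-23.4  26.2] 6.575 [526.6 254.8  68.5] [ 0.6  0.4 -1.2]
```

View pics/h3.png

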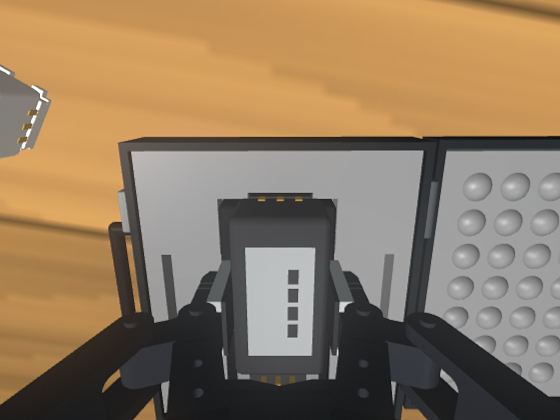

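The battery is about 1.2 mm too far in +y (lamp centre column 277.5, battery 279.5). I correct this, lower it to touch, and read the force.

Request:
apply_moves([
  [[0,-0.0038,0.003,0,0,0,1],[0,-0.0038,0.006,0,0,0,1],[0,-0.0038,0.009,0,0,0,1],[0,-0.0038,0.009,0,0,0,1]],
])

```text
clock: 7.08
position: [526.5, 253.5, 66.3]
orientation: [-0.081, 0.997, -0.0, 0.0]
contact_force: [-2.1, -1.2, 5.3]
finger_gap: 37.6
gripper_force: 52.5
```

Request:
apply_moves([
  [[0,0,0.0025,0,0,0,1],[0,0,0.0025,0,0,0,1]],
])

```text
clock: 7.32
position: [526.5, 253.5, 66.3]
orientation: [-0.081, 0.997, -0.0, 0.0]
contact_force: [-2.8, -1.1, 10.6]
finger_gap: 37.3
gripper_force: 53.1
```

Measured z of 66.3 matches the 30.3 grasp offset plus the 36 mm back, so it is flat on the back. I ease the push-down and slide.

Request:
apply_moves([
  [[-0.01,0,-0.0025,0,0,0,1],[-0.02,0,-0.0025,0,0,0,1],[-0.03,0,-0.0025,0,0,0,1],[-0.04,0,-0.0025,0,0,0,1],[-0.04,0,-0.0025,0,0,0,1]],
])

```text
clock: 7.95
position: [535.5, 255.2, 66.4]
orientation: [-0.081, 0.997, -0.0, -0.003]
contact_force: [-6.4, -0.6, 11.4]
finger_gap: 37.4
gripper_force: 52.9
```

Request:
apply_moves([
  [[0,0,0,0,0,0,1]],
])

```text
clock: 8.07
position: [535.5, 255.2, 66.4]
orientation: [-0.081, 0.997, -0.0, -0.003]
contact_force: [-6.4, -1.2, 9.7]
finger_gap: 37.5
gripper_force: 52.9
```

Request:
apply_moves([
  [[-0.01,0,-0.0025,0,0,0,1],[-0.02,0,-0.0025,0,0,0,1],[-0.02,0,-0.0025,0,0,0,1]],
])

```text
clock: 8.45
position: [543.9, 256.5, 66.4]
orientation: [-0.081, 0.997, -0.0, -0.001]
contact_force: [-3.3, 0.3, 5.3]
finger_gap: 37.5
gripper_force: 52.4
```

```bash
python3 - <<'E'
from h import *
c=capture('wrist');np.savez('pics/h4.npz',**c)
batt(c,70,86)
P=pts(c);L=blob(P,c['img'].max(-1)<90,31,42,(470,640,200,320));k=comp(L);X=lampframe(P[k]);v,u=np.nonzero(k)
print('lamp',np.percentile(X,[.5,99.5],0).round(1).tolist(),u.min(),u.max(),v.min())
s=observe();print(s['orientation'],s['torque'])
E
```

```text
bat x [-45.3  24.4] z 77.1
-50 [-18.   18.5] -40 [-18.6  19.1] 20 [-18.4  18.7] 8.5 [543.9 256.5  66.4] [-3.7  0.2  4.8]
lamp [[-55.1, -28.6], [-10.4, 28.9]] 218 340 169
[-8.11592257e-02  9.96701038e-01 -1.71928532e-05 -4.69125308e-04] [-0.10091065  0.46317162  0.0116307 ]
```

Centred in the rails, 20 mm to go.

Request:
apply_moves([
  [[-0.013,0,-0.001,0,0,0,1],[-0.026,0,-0.001,0,0,0,1],[-0.039,0,-0.001,0,0,0,1],[-0.052,0,-0.001,0,0,0,1],[-0.052,0,-0.001,0,0,0,1]],
])

```text
clock: 9.12
position: [561.6, 259.2, 66.4]
orientation: [-0.081, 0.997, 0.0, 0.002]
contact_force: [1.2, 1.3, 0.5]
finger_gap: 37.2
gripper_force: 51.9
```

Request:
apply_moves([
  [[-0.008,0,0,0,0,0,1],[-0.016,0,0,0,0,0,1],[-0.022,0,0,0,0,0,1],[-0.022,0,0,0,0,0,1]],
])

```text
clock: 9.62
position: [563.2, 259.6, 66.5]
orientation: [-0.081, 0.997, -0.001, -0.003]
contact_force: [-5.9, -1.4, 6.7]
finger_gap: 37.6
gripper_force: 52.7
```

```bash
python3 - <<'E'
from h import *
c=capture('wrist');np.savez('pics/h5.npz',**c);save('h5',c['img'])
batt(c,70,86)
P=pts(c);L=blob(P,c['img'].max(-1)<90,31,42,(470,640,200,320));k=comp(L);X=lampframe(P[k]);v,u=np.nonzero(k)
print('lamp',np.percentile(X,[.5,99.5],0).round(1).tolist(),u.min(),u.max(),v.min())
s=observe();print(s['orientation'],s['torque'])
E
```

```text
bat x [-25.8  44. ] z 77.3
20 [-18.6  19. ] 28 [-18.8  19.2] 9.675 [563.2 259.6  66.5] [-5.2 -1.   7.2]
lamp [[-54.9, -28.4], [2.0, 28.8]] 216 342 128
[-8.13074128e-02  9.96683657e-01 -5.19345541e-04 -3.24391406e-03] [-0.19212855  0.81456962  0.01064755]
```

Request:
apply_moves([
  [[-0.01,0,0,0,0,0,1],[-0.02,0,0,0,0,0,1],[-0.02,0,0,0,0,0,1]],
])

```text
clock: 10.05
position: [565.1, 259.9, 66.7]
orientation: [-0.081, 0.997, -0.001, -0.008]
contact_force: [-11.6, -3.1, 13.6]
finger_gap: 37.4
gripper_force: 53.6
```

View pics/h5.png

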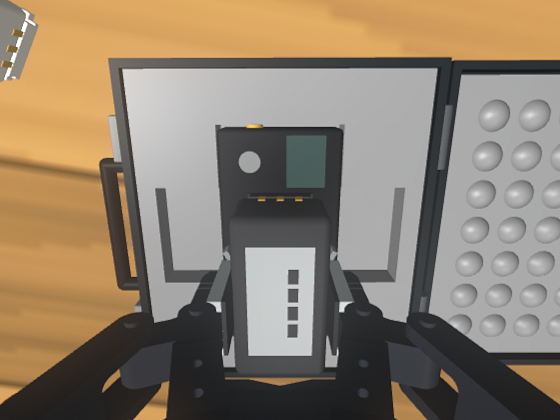

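The picture shows the battery in the shoe (top (280,290)), and the lamp's rear half with the grey pad at (305,160) clear. I check the remaining travel after the extra push.

```bash
python3 - <<'E'
from h import *
for n in ('h5',None):
    c=dict(np.load('pics/h5.npz')) if n else capture('wrist')
    if not n: np.savez('pics/h6.npz',**c)
    batt(c,70,88)
    P=pts(c);v,u=np.mgrid[0:420,0:560];k=comp(blob(P,v<230,31,42,(480,640,200,320))&(abs(lampframe(P)[...,1])<27));X=lampframe(P[k]);print('lamp',np.percentile(X,[.5,99.5],0).round(1).tolist())
    # battery rear end to lamp rear edge, px profile at mid column
    I=c['img'].astype(int); print('mid col depth', [(vv,round(float(P[vv,279,2]),0),round(float(lampframe(P[vv,279])[0]),1)) for vv in range(110,225,6)])
E
```

```text
bat x [-25.8  44. ] z 77.3
20 [-18.6  19. ] 28 [-18.8  19.2] 10.05 [565.1 259.9  66.7] [-11.6  -3.1  13.6]
lamp [[-54.9, -26.8], [-9.5, 26.8]]
mid col depth [(110, 29.0, -62.8), (116, 29.0, -60.1), (122, 30.0, -57.5), (128, 33.0, -54.9), (134, 36.0, -52.4), (140, 37.0, -49.8), (146, 37.0, -47.1), (152, 37.0, -44.4), (158, 37.0, -41.6), (164, 37.0, -38.9), (170, 36.0, -35.9), (176, 36.0, -33.1), (182, 37.0, -30.4), (188, 36.0, -27.3), (194, 42.0, -25.8), (200, 54.0, -26.1), (206, 61.0, -25.5), (212, 70.0, -25.6), (218, 74.0, -24.6), (224, 78.0, -23.5)]
bat x [-23.8  46. ] z 77.5
20 [-18.6  19.1] 28 [-18.5  19.1] 10.1 [565.1 260.   66.7] [-12.3  -3.7  14.8]
lamp [[-53.3, -26.8], [-7.6, 26.8]]
mid col depth [(110, 28.0, -61.2), (116, 28.0, -58.5), (122, 14.0, -55.4), (128, 36.0, -53.3), (134, 37.0, -50.7), (140, 38.0, -48.1), (146, 39.0, -45.5), (152, 38.0, -42.7), (158, 38.0, -39.9), (164, 38.0, -37.2), (170, 38.0, -34.4), (176, 38.0, -31.6), (182, 37.0, -28.6), (188, 38.0, -25.8), (194, 42.0, -24.1), (200, 54.0, -24.2), (206, 62.0, -23.7), (212, 70.0, -23.5), (218, 77.0, -23.1), (224, 78.0, -21.1)]
```

Battery rear to lamp rear edge is 29.2 mm, exactly the home value, and the extra push only moved both within the foam play. I relax the push and open.

Request:
apply_moves([
  [[0.015,0,-0.002,0,0,0,1],[0.027,0,-0.004,0,0,0,1],[0.027,0,-0.004,0,0,0,1],[0.027,0,-0.004,0,0,0,0],[0.027,0,-0.004,0,0,0,-0.9]],
])

```text
clock: 10.72
position: [564.7, 259.8, 67.7]
orientation: [-0.081, 0.997, 0.0, 0.0]
contact_force: [0.3, 0.6, -0.0]
finger_gap: 59.7
gripper_force: 0.0
```

Request:
apply_moves([
  [[0,0,0,0,0,0,-0.9],[0,0,0,0,0,0,-0.9],[0,0,0,0,0,0,-0.9],[0,0,0,0,0,0,-0.9]],
])

```text
clock: 11.22
position: [564.1, 259.7, 67.6]
orientation: [-0.081, 0.997, -0.0, 0.0]
contact_force: [-0.1, -0.4, -0.8]
finger_gap: 81.4
gripper_force: 0.0
```

```bash
python3 - <<'E'
from h import *
s=json.load(open('cmd.json'));a=np.radians(s[3]);R=np.array([[-np.sin(a),np.cos(a),0],[np.cos(a),np.sin(a),0],[0,0,-1]]).T
s[:3]=(np.array(s[:3])+R@(300*np.array([-.154+.027,-.0038,.0055-.004]))).tolist();json.dump(s,open('cmd.json','w'));print('cmd',s)
c=capture('wrist');np.savez('pics/h7.npz',**c);batt(c,70,88)
P=pts(c);v,u=np.mgrid[0:420,0:560];k=comp(blob(P,v<190,32,42,(480,640,200,320)));X=lampframe(P[k]);print('lamp',np.percentile(X,[.5,99.5],0).round(1).tolist())
e=np.radians(9.3);Rm=np.array([[np.cos(e),-np.sin(e)],[np.sin(e),np.cos(e)]])
x,y=Rm@np.array([587.5+5.5,165.5+.2]);plan((x,y,66,99.3),(x,y,29,99.3))
E
```

```text
cmd [564.0626026072435, 259.7270600930603, 67.55999999999999, 99.30980914652008]
bat x [-24.9  45. ] z 77.1
20 [-18.6  19.1] 28 [-18.6  19.2] 11.275 [564.1 259.7  67.6] [-0.1  0.2  0.2]
lamp [[-53.4, -28.3], [-25.7, 28.7]]
(np.float64(558.4276866724098), np.float64(259.3530581229011), 66, 99.3) -> [0.0187, 0.0018, 0.0052] az 0.0 rows>= 0.1
(np.float64(558.4276866724098), np.float64(259.3530581229011), 29, 99.3) -> [0.0, 0.0, 0.1233] az 0.0 rows>= 0.6
```

Request:
apply_moves([
  [[0.0187,0.0018,0.0052,0,0,0,-0.85],[0.0187,0.0018,0.0052,0,0,0,-0.85],[0.0187,0.0018,0.0652,0,0,0,-0.85],[0.0187,0.0018,0.1085,0,0,0,-0.85],[0.0187,0.0018,0.1285,0,0,0,-0.85]],
])

```text
clock: 11.9
position: [557.5, 259.1, 27.2]
orientation: [-0.081, 0.997, -0.0, -0.001]
contact_force: [0.5, 1.0, -0.8]
finger_gap: 78.7
gripper_force: 0.0
```

Request:
apply_moves([
  [[0,0,0,0,0,0,-0.85],[0,0,0,0,0,0,-0.85]],
])

```text
clock: 12.15
position: [558.7, 259.4, 29.1]
orientation: [-0.081, 0.997, 0.0, 0.0]
contact_force: [0.5, -1.2, 0.2]
finger_gap: 79.0
gripper_force: 0.0
```

Request:
apply_moves([
  [[0,0,0,0,0,0,-0.4],[0,0,0,0,0,0,-0.4],[0,0,0,0,0,0,0],[0,0,0,0,0,0,0.5],[0,0,0,0,0,0,1]],
], newtons=80)

```text
clock: 12.78
position: [558.7, 259.3, 30.0]
orientation: [-0.081, 0.997, -0.0, 0.0]
contact_force: [-1.3, -0.4, 5.7]
finger_gap: 56.4
gripper_force: 87.2
```

Request:
apply_moves([
  [[0,0,0,0,0,0,1],[0,0,0,0,0,0,1],[0,0,0,0,0,0,1]],
])

```text
clock: 13.15
position: [558.7, 259.3, 30.1]
orientation: [-0.081, 0.997, -0.0, 0.0]
contact_force: [-2.5, -0.6, 5.1]
finger_gap: 56.2
gripper_force: 87.2
```

```bash
python3 - <<'E'
from h import *
plan((558.4,259.4,200,99.3),(500,60,200,85),(450,-150,200,65),(434,-344,200,50))
# rim refine on initial views
from scipy.optimize import least_squares
for n in ('scene','side'):
    c=dict(np.load(f'pics/{n}0.npz'));P=pts(c);Q=P[blob(P,np.ones(P.shape[:2],bool),76,88,(370,500,-410,-280))]
    f=least_squares(lambda p:np.hypot(Q[:,0]-p[0],Q[:,1]-p[1])-41.5,[434,-344],loss='soft_l1',f_scale=2);print(n,len(Q),f.x.round(1),np.std(f.fun).round(1),np.median(Q[:,2]))
E
```

```text
(558.4, 259.4, 200, 99.3) -> [0.0001, 0.0002, -0.57] az 0.0 rows>= 2.7
(500, 60, 200, 85) -> [0.2996, -0.6244, 0.0] az 0.0397 rows>= 3.3
(450, -150, 200, 65) -> [0.1053, -0.7119, 0.0] az 0.0556 rows>= 3.5
(434, -344, 200, 50) -> [-0.225, -0.6086, 0.0] az 0.0417 rows>= 3.1
scene 156 [ 433.7 -345.5] 2.1 80.20374727968925
side 136 [ 434.7 -341.9] 2.1 79.2093127114988
```

Request:
apply_moves([
  [[0,0,-0.03,0,0,0,1],[0,0,-0.09,0,0,0,1],[0,0,-0.2,0,0,0,1],[0,0,-0.35,0,0,0,1],[0,0,-0.45,0,0,0,1]],
])

```text
clock: 13.78
position: [559.0, 259.6, 166.9]
orientation: [-0.081, 0.997, 0.0, 0.001]
contact_force: [1.0, 0.2, -3.4]
finger_gap: 56.0
gripper_force: 86.3
```

Request:
apply_moves([
  [[0.0001,0.0002,-0.12,0,0,0,1],[0.0001,0.0002,-0.12,0,0,0,1],[0.0001,0.0002,-0.12,0,0,0,1]],
])

```text
clock: 14.15
position: [557.3, 259.1, 199.1]
orientation: [-0.081, 0.997, -0.0, -0.001]
contact_force: [0.7, -0.6, -4.2]
finger_gap: 56.2
gripper_force: 86.2
```

```bash
python3 - <<'E'
from h import *
c=capture('side');np.savez('pics/l1.npz',**c);w=capture('wrist');np.savez('pics/l1w.npz',**w)
save('l1',np.hstack([cv2.resize(c['img'][180:390,180:460],(400,300)),cv2.resize(w['img'],(400,300))]))
s=observe();print(s['position'],s['contact_force'],s['torque'],s['finger_gap'])
E
```

```text
[556.95361139 258.97916405 198.02675171] [ 0.111769   -0.15028214 -3.51633999] [-0.01355183 -0.04730388 -0.03308866] 55.86870308931505
```

View pics/l1.png

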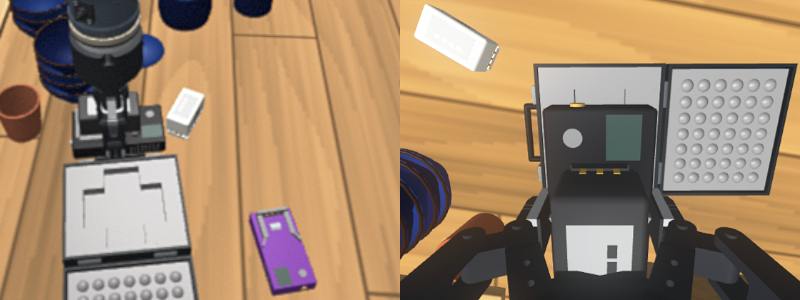

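Side crop (left) and wrist (right): the lamp is held by its body at (120,125) with the battery on it, and the empty foam is below. I carry on.

Request:
apply_moves([
  [[0.2996,-0.6244,0,0,0,0.0397,1],[0.2996,-0.6244,0,0,0,0.0397,1],[0.2996,-0.6244,0,0,0,0.0397,1],[0.2996,-0.6244,0,0,0,0.0397,1],[0.2996,-0.6244,0,0,0,0.0397,1]],
])

```text
clock: 14.88
position: [499.0, 58.6, 198.9]
orientation: [0.045, 0.999, 0.0, -0.002]
contact_force: [-0.1, -0.9, -3.3]
finger_gap: 55.7
gripper_force: 88.0
```

Request:
apply_moves([
  [[0.1053,-0.7119,0,0,0,0.0556,1],[0.1053,-0.7119,0,0,0,0.0556,1],[0.1053,-0.7119,0,0,0,0.0556,1],[0.1053,-0.7119,0,0,0,0.0556,1],[0.1053,-0.7119,0,0,0,0.0556,1]],
])

```text
clock: 15.5
position: [450.5, -151.3, 199.5]
orientation: [0.218, 0.976, 0.0, 0.0]
contact_force: [0.7, -0.2, -4.5]
finger_gap: 56.0
gripper_force: 88.4
```

Request:
apply_moves([
  [[-0.225,-0.6086,0,0,0,0.0417,1],[-0.225,-0.6086,0,0,0,0.0417,1],[-0.225,-0.6086,0,0,0,0.0417,1],[-0.225,-0.6086,0,0,0,0.0417,1],[-0.225,-0.6086,0,0,0,0.0417,1]],
])

```text
clock: 16.12
position: [434.4, -342.5, 199.1]
orientation: [0.342, 0.94, 0.001, -0.001]
contact_force: [0.6, 0.8, -4.1]
finger_gap: 55.6
gripper_force: 88.9
```

Request:
apply_moves([
  [[0,0,0,0,0,0,1],[0,0,0,0,0,0,1],[0,0,0,0,0,0,1]],
])

```text
clock: 16.5
position: [434.3, -342.9, 200.2]
orientation: [0.341, 0.94, 0.0, -0.0]
contact_force: [-0.6, 0.3, -3.7]
finger_gap: 55.9
gripper_force: 88.9
```

```bash
cat >> h.py <<'E'
def hold(c,cmd):
    "lamp/battery in wrist view, in tool frame: u=-tool x (lamp +x), v=tool y"
    P=pts(c);a=np.radians(cmd[3]);R=np.array([[-np.sin(a),np.cos(a),0],[np.cos(a),np.sin(a),0],[0,0,-1]]).T
    X=(P-cmd[:3])@R; lx,ly,h=-X[...,0],X[...,1],-X[...,2]
    v,u=np.mgrid[0:420,0:560]
    k=comp((abs(h-6)<6)&(abs(ly)<45)&(lx<-20)&(lx>-80)&(v<260)); 
    print('lamp lx',np.percentile(lx[k],[.5,50,99.5]).round(1),'ly',np.percentile(ly[k],[.5,99.5]).round(1),'h',np.median(h[k]).round(1))
    A=np.c_[lx[k],ly[k],np.ones(k.sum())];print('plane',np.linalg.lstsq(A,h[k],rcond=None)[0].round(4))
    b=comp((h>14)&(h<55)&(abs(ly)<22)&(lx>-60)&(lx<40)&(v<380)); print('bat rear lx',np.percentile(lx[b],[.5,1,2]).round(1))
    return P
E
python3 - <<'E'
from h import *
print('at lift:');hold(dict(np.load('pics/l1w.npz')),[557.1,259,198.3,99.3])
s=observe();cmd=json.load(open('cmd.json'));print(cmd,s['position'],s['orientation'],s['joints'].round(2),s['contact_force'])
c=capture('wrist');np.savez('pics/j0.npz',**c);hold(c,cmd)
from scipy.optimize import least_squares
P=pts(c)
sc=capture('scene');sd=capture('side');np.savez('pics/j_sc.npz',**sc);np.savez('pics/j_sd.npz',**sd)
save('j0',np.hstack([cv2.resize(c['img'],(400,300)),cv2.resize(sd['img'][60:270,200:480],(400,300))]))
for n,k in (('w',c),('sc',sc),('sd',sd)):
    P=pts(k);Q=P[blob(P,np.ones(P.shape[:2],bool),74,88,(370,500,-410,-280))]
    if len(Q)>20:
        f=least_squares(lambda p:np.hypot(Q[:,0]-p[0],Q[:,1]-p[1])-41.5,[434,-344],loss='soft_l1',f_scale=2);print(n,len(Q),f.x.round(1),np.std(f.fun).round(1),np.median(Q[:,2]))
E
```

```text
at lift:
lamp lx [-59.4 -44.2 -20.9] ly [-27.9  29. ] h 7.2
plane [2.3900e-02 3.6000e-03 8.1907e+00]
bat rear lx [-31.6 -31.5 -31.4]
[434.0088945647257, -344.006527748438, 200.00999999999996, 49.98980914652009] [ 434.32908    -342.92979782  200.15445485] [ 3.41430856e-01  9.39906890e-01  8.59830393e-05 -2.83823786e-05] [-0.87  0.49  1.66  0.    0.99 -1.74] [-0.6283743   0.316547   -3.74528373]
lamp lx [-60.3 -44.7 -20.9] ly [-27.   29.9] h 7.1
plane [2.5400e-02 3.9000e-03 8.2027e+00]
bat rear lx [-31.7 -31.7 -31.5]
sc 195 [ 433.7 -345. ] 2.2 79.26480155061722
sd 169 [ 435.2 -342.5] 2.0 78.08125909266732
```

View pics/j0.png

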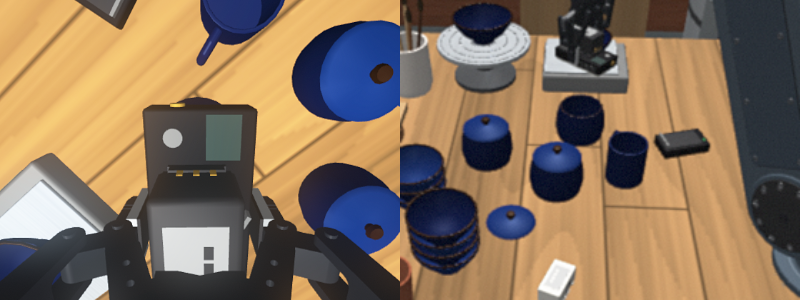

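Wrist view (left): lamp and battery held at (200,180), with the jar rim peeking out behind at (205,100). Side view (right): the lamp is hovering. The lamp plane slope needs checking against its level state in the foam.

```bash
python3 - <<'E'
from h import *
print('h7 in foam');hold(dict(np.load('pics/h7.npz')),[564.06,259.73,67.56,99.3])
for f,cmd in (('h7',[564.06,259.73,67.56,99.3]),('l1w',[557.1,259,198.3,99.3]),('j0',json.load(open('cmd.json')))):
    c=dict(np.load(f'pics/{f}.npz'));P=pts(c);a=np.radians(cmd[3]);R=np.array([[-np.sin(a),np.cos(a),0],[np.cos(a),np.sin(a),0],[0,0,-1]]).T
    X=(P-cmd[:3])@R; lx,ly,h=-X[...,0],X[...,1],-X[...,2]
    v,u=np.mgrid[0:420,0:560]; m=comp((v<230)&(abs(ly)<24)&(h>(-36 if f=='h7' else 2))&(h<(-26 if f=='h7' else 12))&(lx<-20))
    r=lx[m].min(); m&=(lx>r+4)&(lx<r+22)
    print(f,r.round(1),m.sum(),np.linalg.lstsq(np.c_[lx[m],ly[m],np.ones(m.sum())],h[m],rcond=None)[0].round(4))
    # table/foam plane slope in same view
    b=(h<(-35) if f=='h7' else h<-180)&(v<250)
    print(' bg',b.sum(),np.median(P[...,2][b]), np.linalg.lstsq(np.c_[lx[b],ly[b],np.ones(b.sum())],h[b],rcond=None)[0].round(4))
    t=comp((h>(2 if f=='h7' else 40))&(h<(18 if f=='h7' else 56))&(abs(ly)<15)&(lx<10)&(lx>-40)); q=h[t];hi=np.percentile(q,60); t&=h>hi-3;print(' battop',t.sum(),np.linalg.lstsq(np.c_[lx[t],ly[t],np.ones(t.sum())],h[t],rcond=None)[0].round(4))
E
```

```text
h7 in foam
lamp lx [-36.1 -29.4 -20.1] ly [-18.   19.4] h 9.2
plane [ 2.21600e-01 -1.60000e-03  1.50408e+01]Traceback (most recent call last):
  File "<stdin>", line 2, in <module>
  File "h.py", line 42, in hold
    b=comp((h>14)&(h<55)&(abs(ly)<22)&(lx>-60)&(lx<40)&(v<380)); print('bat rear lx',np.percentile(lx[b],[.5,1,2]).round(1))
  File "h.py", line 25, in comp
    n,l,st,_=cv2.connectedComponentsWithStats(k.astype(np.uint8)); return l==1+np.argmax(st[1:,4])
                                                                               ~~~~~~~~~^^^^^^^^^^
    return _wrapfunc(a, 'argmax', axis=axis, out=out, **kwds)
    return bound(*args, **kwds)
ValueError: attempt to get argmax of an empty sequence
```

```bash
python3 - <<'E'
from h import *
for f,cmd,zb in (('h7',[564.06,259.73,67.56,99.3],36),('l1w',[557.1,259,198.3,99.3],205),('j0',json.load(open('cmd.json')),206)):
    c=dict(np.load(f'pics/{f}.npz'));P=pts(c);a=np.radians(cmd[3]);R=np.array([[-np.sin(a),np.cos(a),0],[np.cos(a),np.sin(a),0],[0,0,-1]]).T
    X=(P-cmd[:3])@R; lx,ly,z=-X[...,0],X[...,1],P[...,2]
    v,u=np.mgrid[0:420,0:560]
    def fit(m,n): print(f,n,m.sum(),np.linalg.lstsq(np.c_[lx[m],ly[m],np.ones(m.sum())],z[m],rcond=None)[0].round(4) if m.sum()>50 else '')
    m=comp((v<230)&(abs(ly)<24)&(abs(z-zb)<6)&(lx<-20));r=lx[m].min();print('rear',r);fit(m&(lx>r+4)&(lx<r+24),'lamp')
    t=comp((abs(z-zb-41)<4)&(abs(ly)<15)&(lx<0)&(lx>-45)&(v<375));fit(t&(lx>lx[t].min()+5),'battop')
    g=(z<12)&(v<250)&(z>-20);fit(g,'table')
E
```

```text
rear -66.04030211136376
h7 lamp 4544 [7.3000e-03 6.1000e-03 3.7552e+01]
h7 battop 5833 [9.60000e-03 1.40000e-03 7.73722e+01]
h7 table 51632 [-1.800e-03 -6.000e-04  9.563e-01]
rear -60.739366668422676
l1w lamp 7115 [2.500000e-03 5.700000e-03 2.057603e+02]
l1w battop 8662 [7.200000e-03 2.300000e-03 2.456002e+02]
l1w table 75200 [9.0000e-04 5.0000e-04 1.1668e+00]
rear -61.799088754577575
j0 lamp 7120 [4.000000e-03 7.600000e-03 2.074814e+02]
j0 battop 8514 [1.180000e-02 2.500000e-03 2.474157e+02]
j0 table 96576 [-2.400e-03  9.000e-04  1.063e+00]
```

Slopes match the level in-foam readings, so the lamp is held level with its face 17.9 mm below the TCP.

```bash
python3 -c "
from h import *
plan((437.7,-346.6,140,50),(437.7,-346.6,113.4,50))"
```

```text
(437.7, -346.6, 140, 50) -> [-0.015, 0.0013, 0.2] az -0.0 rows>= 1.0
(437.7, -346.6, 113.4, 50) -> [0.0, -0.0, 0.0887] az -0.0 rows>= 0.4
```

Request:
apply_moves([
  [[-0.015,0.0013,0.07,0,0,0,1],[-0.015,0.0013,0.14,0,0,0,1],[-0.015,0.0013,0.2,0,0,0,1],[-0.015,0.0013,0.2,0,0,0,1],[-0.015,0.0013,0.2,0,0,0,1]],
])

```text
clock: 17.27
position: [438.1, -347.1, 140.6]
orientation: [0.342, 0.94, -0.0, 0.001]
contact_force: [-0.1, -0.7, -3.3]
finger_gap: 56.1
gripper_force: 88.7
```

Request:
apply_moves([
  [[0,0,0.03,0,0,0,1],[0,0,0.06,0,0,0,1],[0,0,0.0887,0,0,0,1],[0,0,0.0887,0,0,0,1],[0,0,0.0887,0,0,0,1]],
])

```text
clock: 17.9
position: [437.8, -346.7, 113.3]
orientation: [0.342, 0.94, -0.0, 0.0]
contact_force: [0.2, -0.2, -3.2]
finger_gap: 56.1
gripper_force: 88.9
```

Request:
apply_moves([
  [[0,0,0,0,0,0,1],[0,0,0,0,0,0,1],[0,0,0,0,0,0,1],[0,0,0,0,0,0,1]],
])

```text
clock: 18.4
position: [437.7, -346.6, 113.5]
orientation: [0.342, 0.94, -0.0, 0.0]
contact_force: [0.7, 0.8, -4.3]
finger_gap: 55.8
gripper_force: 88.9
```

```bash
python3 - <<'E'
from h import *
s=observe();cmd=json.load(open('cmd.json'));print(s['clock'],cmd,s['position'],s['orientation'],s['contact_force'],s['torque'])
w=capture('wrist');sc=capture('scene');sd=capture('side')
for n,c in (('w',w),('sc',sc),('sd',sd)): np.savez(f'pics/f_{n}.npz',**c)
hold(w,cmd)
a=cv2.resize(sd['img'][95:200,250:390],(400,300),interpolation=cv2.INTER_CUBIC);b=cv2.resize(sc['img'][130:235,110:250],(400,300),interpolation=cv2.INTER_CUBIC)
save('f',np.vstack([np.hstack([a,b]),np.hstack([cv2.resize(w['img'],(400,300)),np.zeros((300,400,3),np.uint8)])]))
# jar belly (z 30..65) circle in scene/side vs start
from scipy.optimize import least_squares
for n in ('scene0','side0','f_sc','f_sd'):
    P=pts(dict(np.load(f'pics/{n}.npz')));Q=P[blob(P,np.ones(P.shape[:2],bool),74,86,(370,500,-410,-280))]
    f=least_squares(lambda p:np.hypot(Q[:,0]-p[0],Q[:,1]-p[1])-41.5,[434,-344],loss='soft_l1',f_scale=2);print(n,len(Q),f.x.round(1))
E
```

```text
18.4 [437.7063203268718, -346.600972338985, 113.39999999999996, 49.98980914652009] [ 437.73809441 -346.64836529  113.5150559 ] [ 3.42103066e-01  9.39662428e-01 -6.74158373e-05  9.80514156e-05] [ 0.6601593   0.76487313 -4.2760676 ] [-0.02046904  0.06128872 -0.02858856]
lamp lx [-59.8 -44.5 -20.8] ly [-28.   28.9] h 7.1
plane [2.6200e-02 3.4000e-03 8.1959e+00]
bat rear lx [-31.9 -31.8 -31.7]
scene0 195 [ 433.7 -345.4]
side0 172 [ 434.7 -341.7]
f_sc 108 [ 434.2 -344.8]
f_sd 100 [ 435.4 -341. ]
```

View pics/f.png

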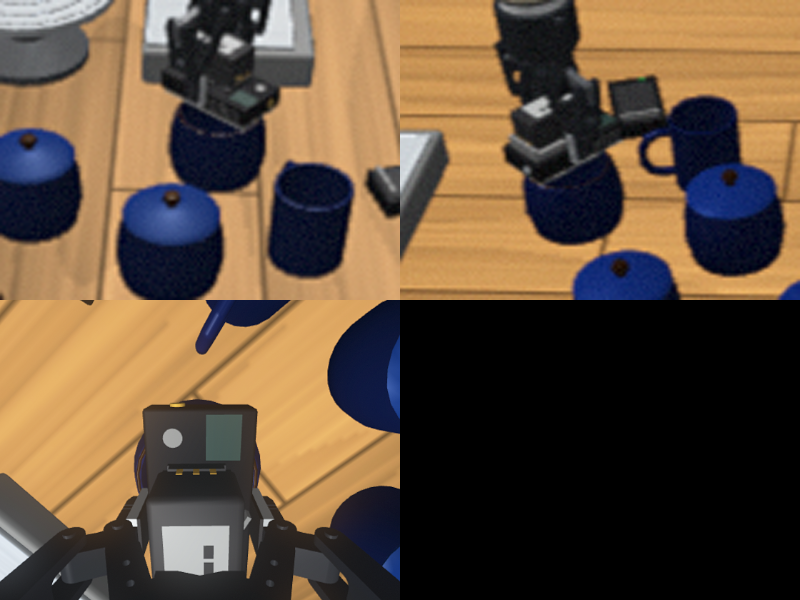

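Final views: lamp held level over the jar (side crop (225,100), wrist (200,440)), with the jar showing evenly on both sides of it, a gap above the rim, and the other pots unmoved. I hand in.

```bash
python3 -c "
from h import *
print(sign_off())"
```

```text
the job is handed in; nothing more can be done
None
```

The lamp, with its battery fully home in the shoe, is held by its body, level and face down, about 15 mm above the centre of the open jar's rim. The pots seen near the jar in the final pictures stand where they were. I handed it in at about 18.5 s; the catch snapping was judged from position and force because I could not read the joint, and I could not see the lit face to confirm it is on.

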